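# Put the yellow film cans away in the dry box

## Robot

A 7-joint arm with a two-finger parallel gripper is mounted at the origin on the work surface. World frame = base frame: x ahead of the robot, y to its left, z up, the work surface at z = 0. Lengths are in m, angles in rad, forces in N, time in s.
With the tool pointing down it reaches from about 0.4 to 0.925 m from the base axis. Payload 5.6 kg.
Tool frame: the origin (TCP) lies at the very end of the fingers, on their centre line; the grasp point (between the pads) lies 19 mm behind it; z points along the fingers, y is the line along which they close (so a half turn about z gives the same grasp; the last joint's range is limited). The gripper opens to 85 mm and grips with 20 to 120 N. Pads are 22 mm wide; open, the fingers measure 114 mm over their backs; the gripper's body (76 mm by 85 mm) begins 54 mm behind the grasp point. The pads swing forward as they close: fully open they stand 13 mm farther back than shut.
Start: joints at [1.258, 0.468, -0.012, 1.603, 0.006, 1.071, -0.056], TCP at [0.173, -0.627, 0.231] pointing down, gripper open.
Joint ranges: [-2.53, 2.53], [-0.31, 2.02], [-1.57, 1.55], [0.28, 2.44], [-1.29, 4.43], [0.15, 1.84], [-2.92, 2.92]. Speed limits (rad/s): [2.57, 2.57, 3.14, 3.14, 3.14, 3.14, 3.14].

## Interface

Orientations are given as a rotation vector (axis times angle).
In Python, from plant import robot gives the robot as it stands.
- The arm moves only by the tool jog_arm, never from a script. Its argument "commands" is one flat list of numbers, 7 for each row, row after row: the shift along the tool's x, y, z in units of 60 mm (1.0 is 60 mm), then the turn, a rotation vector about the tool's x, y, z in units of 6 degrees (1.0 is 6 degrees), then the finger opening in mm, from 0 to 85.4. A call has 1 to 20 rows; each row is the pose to reach, as a shift and turn from the pose commanded when the call began, along the tool's axes at that moment; what a row does not reach only later rows make up. A row lasts 1/8 s, in which the tool goes at most 62.5 mm and 10.7 degrees, less where a joint would pass 70% of its speed; a pose out of reach is approached as far as the arm can. A call with a gripper value outside its range is refused whole. The fingers move at their own pace and stop on an object; "grip_force" is the grip in N (left out, the last holds). Time passes only in rows, so rows that repeat a pose let the fingers close. It gives the time, the measured TCP pose, the force, the opening and the grip force at its end, in the units of the state.
- robot.state(): the state, without advancing time (a new reading comes with each control period).
- robot.snapshot(name): name is "scene" or "top" or "wrist"; returns a dict with "pixels" (384x512x3 uint8, red, green, blue), "fx", "fy", "cx", "cy" (pixels), "extrinsics" (4x4, takes a point from world to camera coordinates); the wrist camera has in their place "T_tool_cam" (4x4, takes a point from camera to tool coordinates, whose origin is the TCP and whose axes are the flange's). Camera axes: x right, y up, looking along -z (the intrinsics and any distortion apply to the point x, -y, -z); pixel columns grow to the right and rows downward; lengths in m; the calibration is good to about 2 mm. A picture is of the moment at which its call begins: read the wrist's pose just before it. There is no depth.
- robot.hand_in(): hands the job in; it is judged then, once.
The state is a dict: "time_s": time; "joint_positions": joint angles; "qvel": joint speeds; "tau": joint torques, N m; "eef_pos": TCP position; "tcp_rot": TCP orientation; "contact_force": force on the tool from outside, world axes, zero at the start; "wrist_torque": the same for the moment, N m; "grip_width": opening from 0.0 (shut) to 1.0 (fully open); "finger_force": force on a finger pad.
Only numpy, scipy, OpenCV 4.12 (cv2) and the standard library are available. Lean on these libraries where they do the work, as an engineer would, in place of code of your own. Each camera call takes 0.05 s, during which the arm holds its last target. There are 200 camera calls.

## Task

Swivel the dry box's cover sideways until it is fully open, stand the red-capped spent drying cartridge upright in the blue tray, and stand every yellow film can upright on the floor of the box; the black cans with grey caps stay where they are on the table. Then swivel the cover fully shut, and after that throw the red lever fully into the notch that has the green tag beside it.

Things in the scene. Friction and masses are not known exactly. Their poses are not given: they have to be found in the camera images.
- dry_box: Grey steel box fixed to the table, 85 mm high, turned by up to 0.2 rad. Origin: on the table under the centre of its port, an open well 140 x 140 mm (along box x, y) with 18 mm walls and its floor 10 mm up. On the +y side follows the solid lever deck: y 88 to 206 mm, x -88 to 88 mm, top 85 mm up. The well takes four cans, one near each corner (about 35 mm from the centre in x and y)
- port (a point): Centre of the well's floor, 10 mm above the table; axes as the box's. With the cover shut 77 mm of height is free above the floor
- cover (a joint): Angle of the flat cover about its vertical pivot screw, rad: 0 = fully shut over the port, 1.7 = stop, fully open; from 1.57 the port is clear. Opening turns it counter-clockwise seen from above; it then lies beyond the box's -y side, 85 mm above the table. Stays where left; friction 0.25 N m. Starts at 0 to 0.12
- cover_pivot (a point): Head of the cover's pivot screw, at the box's corner x = 79, y = -79 mm, 93 mm above the table, on the swivel axis. The cover is an aluminium plate 172 x 172 x 6 mm with a white patch, its top 93 mm above the table
- cover_knob (a point): Middle of the black upright round knob on the cover (20 mm diameter, 40 mm high, from 93 to 133 mm above the table); it lies 191 mm from the pivot, at the far end of the plate's diagonal. It moves with the cover
- lever (a joint): Angle of the lever about its vertical pivot, rad: 0 = pointing along the box's +y; +0.7 = end stop in the far notch (clockwise from above, grip towards the box's +x); -0.7 = end stop in the near notch (towards -x). The notches are the ends of travel. Stays where left; friction about 0.12 N m. Starts near the middle
- lever_pivot (a point): Lever's pivot, on the deck at the box's x = 0, y = 106 mm, 97 mm above the table
- lever_grip (a point): Middle of the lever's red upright round grip (18 mm diameter, from 95 to 137 mm above the table), 80 mm from the pivot. Moves with the lever
- notch_far (a point): Where the grip stands when the lever is in the far (+x) notch; on the deck's surface, 85 mm above the table
- notch_near (a point): Where the grip stands when the lever is in the near (-x) notch; on the deck's surface, 85 mm above the table
- green_tag: Green tag 26 x 34 x 4 mm flat on the deck beside one of the two notches, within 30 mm of that notch's point and over 100 mm from the other; which one changes from start to start
- orange_tag: Orange tag of the same size beside the other notch
- can_1: Yellow film can (all yellow) with an upright stem on top. Body 46 mm diameter, 36 mm high; stem 16 mm diameter, 36 to 62 mm above the underside (grip it from above). 80 to 170 g. Origin: centre of the underside, z up when it stands. Two to four such cans are there; an absent one reads None
- can_2: Yellow film can (all yellow) with an upright stem on top. Body 46 mm diameter, 36 mm high; stem 16 mm diameter, 36 to 62 mm above the underside (grip it from above). 80 to 170 g. Origin: centre of the underside, z up when it stands. Two to four such cans are there; an absent one reads None
- can_3: Yellow film can (all yellow) with an upright stem on top. Body 46 mm diameter, 36 mm high; stem 16 mm diameter, 36 to 62 mm above the underside (grip it from above). 80 to 170 g. Origin: centre of the underside, z up when it stands. Two to four such cans are there; an absent one reads None
- can_4: Yellow film can (all yellow) with an upright stem on top. Body 46 mm diameter, 36 mm high; stem 16 mm diameter, 36 to 62 mm above the underside (grip it from above). 80 to 170 g. Origin: centre of the underside, z up when it stands. Two to four such cans are there; an absent one reads None
- cartridge: Spent drying cartridge, white with a red cap and stem, shaped as the cans: with an upright stem on top. Body 46 mm diameter, 36 mm high; stem 16 mm diameter, 36 to 62 mm above the underside (grip it from above). 80 to 170 g. Origin: centre of the underside, z up when it stands. It starts in the well under the cover, at least 16 mm from the walls
- tray: Blue open tray on the table, fixed, 100 (x) x 120 (y) mm, walls 4 mm thick and 22 mm high, floor 4 mm thick. Origin: centre of its underside
- grey_can_1: Black film can with a grey cap with an upright stem on top. Body 46 mm diameter, 36 mm high; stem 16 mm diameter, 36 to 62 mm above the underside (grip it from above). 80 to 170 g. Origin: centre of the underside, z up when it stands. Not part of the job: leave it where it stands
- grey_can_2: Black film can with a grey cap with an upright stem on top. Body 46 mm diameter, 36 mm high; stem 16 mm diameter, 36 to 62 mm above the underside (grip it from above). 80 to 170 g. Origin: centre of the underside, z up when it stands. Not part of the job: leave it where it stands
There are look-alikes about, which are no part of the job. What is shaped like the can_4 but orange or pink is not meant.

How it is judged:
By the outcome, as a careful person would: the job done as asked, in the order asked, and still so for the second after the job is handed in, with the robot touching nothing.
Of can_1, can_2, can_3, can_4 only 2 to 4 are there at a start; the rules pass over those that are not, and their reading is None.
At some moment in a run one of can_1, can_2, can_3, can_4 may be knocked a few centimetres aside while the robot is not near it.
It also fails if it takes over 210 s, if anything falls off the work surface, if the arm or the gripper's body presses on something with over 40 N, if the wrist force passes 120 N, or if a joint passes its speed limit or range.

## Working session

There is one attempt and no reset: what is moved stays moved. The work goes in short steps, Python scripts to look and compute and a tool call to move; the robot and the scene stay as the last step left them, time stands still between calls to the robot, and variables do not carry over. Pictures are saved under pics/ and viewed, at most 14 in all, crops included, and the job is handed in when it is done.

Besides the shell and the picture viewer there is one more tool, called after "Emit:" as a command line: name --argument value ..., lists and objects as JSON in quotes. jog_arm: Moves the arm, as the interface text tells. Its arguments: {"type":"object","properties":{"commands":{"type":"array","items":{"type":"number"}},"grip_force":{"type":"number"}},"required":["commands"]}

```bash
ls; mkdir -p pics; python3 - <<'E'
from plant import robot
import cv2,numpy as np
s=robot.state();print({k:np.round(v,3) for k,v in s.items()})
for n in("top","scene"):
    p=robot.snapshot(n)
    print(n,p["fx"],p["fy"],p["cx"],p["cy"],np.round(p["extrinsics"],4).tolist(),[k for k in p])
    cv2.imwrite(f"pics/{n}0.png",cv2.resize(p["pixels"][:,:,::-1],(800,600),interpolation=cv2.INTER_CUBIC))
E
```

```text
pics
{'time_s': np.float64(0.0), 'joint_positions': array([ 1.258,  0.468, -0.012,  1.604,  0.006,  1.071, -0.056]), 'qvel': array([-0.   , -0.002, -0.   , -0.001, -0.   ,  0.001, -0.001]), 'tau': array([-0.0000e+00, -5.3239e+01,  2.2000e-02, -2.5130e+01,  1.1000e-02,
        8.0000e-03,  0.0000e+00]), 'eef_pos': array([ 0.173, -0.626,  0.23 ]), 'tcp_rot': array([-3.111e+00, -4.220e-01,  1.000e-03]), 'contact_force': array([-0.412,  1.042,  0.379]), 'wrist_torque': array([-0.011, -0.014,  0.041]), 'finger_force': np.float64(0.0), 'grip_width': np.float64(1.0)}
top 358.03106826971475 358.03106826971475 252.15997923496298 189.97990672131158 [[0.0149, -0.9997, -0.0174, 0.1165], [0.9956, 0.0132, 0.0929, -0.5551], [-0.0926, -0.0187, 0.9955, -0.9079], [0.0, 0.0, 0.0, 1.0]] ['pixels', 'fx', 'fy', 'cx', 'cy', 'extrinsics']
scene 365.9892934034725 365.9892934034725 253.1210125457316 179.64681547593094 [[0.1145, 0.9934, 0.0029, -0.1834], [-0.8379, 0.095, 0.5374, 0.4063], [0.5336, -0.0639, 0.8433, -1.2151], [0.0, 0.0, 0.0, 1.0]] ['pixels', 'fx', 'fy', 'cx', 'cy', 'extrinsics']
```

View pics/top0.png

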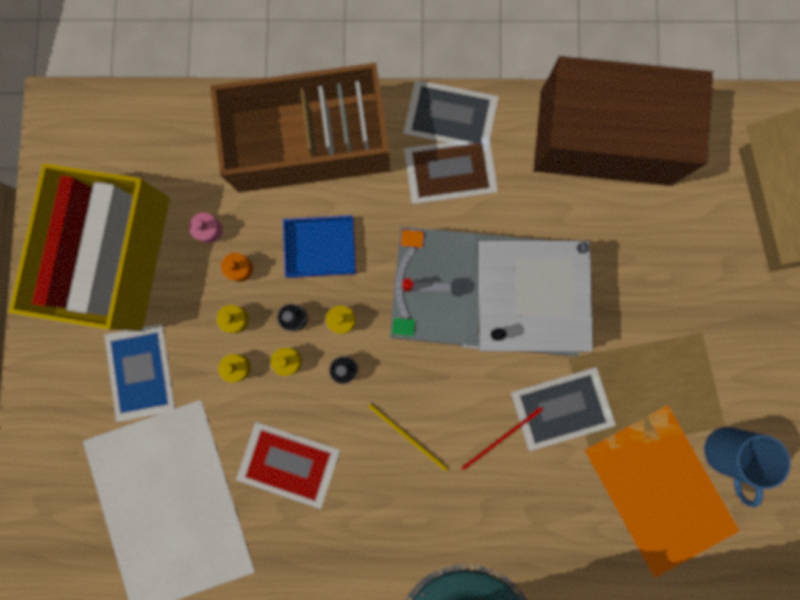

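View pics/scene0.png

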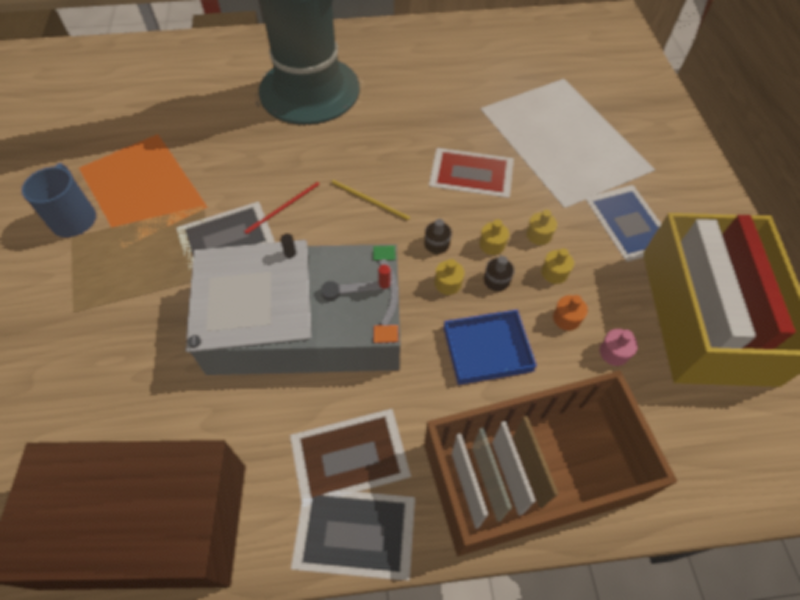

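The top view (800 px scale) shows four yellow cans at (232,320), (340,320), (285,360) and (233,368). The black cans at (292,317) and (343,370), orange (236,267) and pink (204,227) look-alikes are not meant. The tray is at (320,246), knob (499,334), pivot screw (587,247), lever grip (407,285), and the green tag (404,327) is by the near (-x) notch.

```bash
cat > h.py <<'E'
from plant import robot
import cv2,numpy as np
from scipy.spatial.transform import Rotation as R
def shot(n):
    s=robot.state(); p=robot.snapshot(n)
    if n=="wrist":
        T=np.eye(4);T[:3,:3]=R.from_rotvec(s["tcp_rot"]).as_matrix();T[:3,3]=s["eef_pos"]
        p["c2w"]=T@p["T_tool_cam"]
    else: p["c2w"]=np.linalg.inv(p["extrinsics"])
    return p
def ray(p,u,v):
    d=np.array([(u-p["cx"])/p["fx"],-(v-p["cy"])/p["fy"],-1]);M=p["c2w"]
    return M[:3,3],M[:3,:3]@d
def onz(p,u,v,z):
    o,d=ray(p,u,v); return o+d*(z-o[2])/d[2]
def proj(p,X):
    c=np.linalg.inv(p["c2w"])@np.r_[X,1]; return p["cx"]+p["fx"]*c[0]/-c[2],p["cy"]-p["fy"]*c[1]/-c[2]
def tri(pu):  # [(p,u,v),...]
    A=np.zeros((3,3));b=np.zeros(3)
    for p,u,v in pu:
        o,d=ray(p,u,v);d/=np.linalg.norm(d);Q=np.eye(3)-np.outer(d,d);A+=Q;b+=Q@o
    return np.linalg.solve(A,b)
HS=dict(yellow=(22,33,150),orange=(9,18,180),green=(50,80,100),blue=(108,125,120),red=(0,5,150),pink=(160,178,80))
def blobs(p,c,amin=25,amax=4000):
    h=cv2.cvtColor(p["pixels"],cv2.COLOR_RGB2HSV);a,b,s=HS[c]
    m=cv2.inRange(h,(a,s,50),(b,255,255))
    n,_,st,ce=cv2.connectedComponentsWithStats(m)
    return [(*np.round(ce[i],1),int(st[i,4])) for i in range(1,n) if amin<st[i,4]<amax]
def totool(dw):  # world vector -> tool axes, units of 60 mm
    return R.from_rotvec(robot.state()["tcp_rot"]).inv().apply(dw)/0.06
def go(xyz,yaw=None):
    """row numbers to reach TCP xyz, tool down with tool-x heading yaw (world)"""
    s=robot.state();r=R.from_rotvec(s["tcp_rot"])
    o=np.round(r.inv().apply(np.array(xyz)-s["eef_pos"])/0.06,2)
    if yaw is None: return o
    t=R.from_euler("z",yaw)*R.from_rotvec([np.pi,0,0])
    return o,np.round(np.degrees((r.inv()*t).as_rotvec())/6,2)
E
python3 - <<'E'
from h import *
t=shot("top");s=shot("scene");print(t["c2w"][:3,3],s["c2w"][:3,3])
for c,z in(("yellow",.03),("orange",.089),("green",.089),("blue",.02),("red",.116),("pink",.03)):
    print(c)
    for n,p in(("T",t),("S",s)):
        for b in blobs(p,c): print(n,b,np.round(onz(p,*b[:2],z),3))
h=lambda x:x*.64-.18
for n,u,v,z in(("piv",587,247,.093),("knob",499,334,.118),("levp",461,287,.1)): print(n,np.round(onz(t,h(u),h(v),z),3))
E
```

```text
[0.46676749 0.10683592 0.95743044] [1.00990227 0.06593768 0.8068326 ]
yellow
T (np.float64(148.2), np.float64(203.8), 307) [0.513 0.395 0.03 ]
T (np.float64(217.4), np.float64(204.1), 287) [0.515 0.214 0.03 ]
T (np.float64(182.4), np.float64(231.0), 296) [0.444 0.303 0.03 ]
T (np.float64(149.3), np.float64(235.1), 309) [0.432 0.388 0.03 ]
T (np.float64(260.4), np.float64(279.3), 220) [0.325 0.1   0.03 ]
S (np.float64(470.5), np.float64(226.7), 1245) [0.705 0.613 0.03 ]
S (np.float64(458.8), np.float64(138.4), 39) [0.449 0.695 0.03 ]
S (np.float64(499.4), np.float64(160.3), 198) [0.531 0.771 0.03 ]
S (np.float64(317.3), np.float64(149.3), 138) [0.442 0.305 0.03 ]
S (np.float64(349.7), np.float64(145.2), 64) [0.439 0.395 0.03 ]
S (np.float64(358.6), np.float64(167.4), 137) [0.512 0.399 0.03 ]
S (np.float64(288.1), np.float64(174.6), 179) [0.513 0.215 0.03 ]
orange
T (np.float64(220.0), np.float64(48.1), 42) [0.908 0.21  0.089]
T (np.float64(198.4), np.float64(54.9), 44) [0.889 0.264 0.089]
T (np.float64(186.4), np.float64(56.1), 51) [0.886 0.295 0.089]
T (np.float64(158.0), np.float64(
[... 1531 characters left out ...]
65 0.104 0.116]
T (np.float64(322.2), np.float64(279.3), 117) [ 0.341 -0.041  0.116]
T (np.float64(183.5), np.float64(298.0), 1019) [0.293 0.277 0.116]
S (np.float64(134.4), np.float64(3.7), 54) [-0.138 -0.185  0.116]
S (np.float64(297.2), np.float64(110.7), 336) [0.379 0.254 0.116]
S (np.float64(185.5), np.float64(128.8), 66) [ 0.407 -0.03   0.116]
S (np.float64(486.6), np.float64(177.8), 1211) [0.627 0.641 0.116]
S (np.float64(245.5), np.float64(176.3), 75) [0.562 0.102 0.116]
pink
T (np.float64(130.9), np.float64(145.3), 298) [0.668 0.447 0.03 ]
S (np.float64(395.7), np.float64(221.4), 391) [0.672 0.444 0.03 ]
piv [ 0.63  -0.176  0.093]
knob [ 0.492 -0.035  0.118]
levp [0.564 0.021 0.1  ]
```

Both views agree within 3 mm. I get a box yaw of about -0.08 rad and an origin near (0.557,-0.088). The cover starts at about 0.07 rad, and the green tag marks the near (-x) notch. I'll move above the knob first.

```bash
python3 -c "
from h import *
print(go((.491,-.036,.2),np.radians(-46)))"
```

```text
(array([ 7.73, -8.07,  0.52]), array([-1.000e-02,  1.000e-02,  1.024e+01]))
```

Emit:
jog_arm --commands '[7.73,-8.07,0.5,0,0,10.24,50,7.73,-8.07,0.5,0,0,10.24,50,7.73,-8.07,0.5,0,0,10.24,50,7.73,-8.07,0.5,0,0,10.24,50,7.73,-8.07,0.5,0,0,10.24,50,7.73,-8.07,0.5,0,0,10.24,50,7.73,-8.07,0.5,0,0,10.24,50,7.73,-8.07,0.5,0,0,10.24,50,7.73,-8.07,0.5,0,0,10.24,50,7.73,-8.07,0.5,0,0,10.24,50,7.73,-8.07,0.5,0,0,10.24,50,7.73,-8.07,0.5,0,0,10.24,50,7.73,-8.07,0.5,0,0,10.24,50,7.73,-8.07,0.5,0,0,10.24,50,7.73,-8.07,0.5,0,0,10.24,50,7.73,-8.07,0.5,0,0,10.24,50]' --grip_force 20

```text
time_s: 2.2
eef_pos: [0.491, -0.0371, 0.2014]
tcp_rot: [2.891, -1.229, 0.0]
contact_force: [-1.1, -1.1, -0.7]
grip_width: 0.584
finger_force: 0.0
```

```bash
python3 - <<'E'
from h import *
w=shot("wrist")
print(robot.state()["eef_pos"],robot.state()["joint_positions"],w["c2w"][:3,3],[np.round(proj(w,X),0) for X in((.491,-.036,.133),(.630,-.176,.093))])
cv2.imwrite("pics/w1.png",w["pixels"][:,:,::-1])
E
```

```text
[ 0.49108586 -0.03689718  0.20138877] [ 0.20537911  0.25481955 -0.22850976  1.99794222  0.07344503  0.8963013
 -2.43650213] [ 0.54257957 -0.08952173  0.3435504 ] [array([254., 203.]), array([ 249., -119.])]
```

View pics/w1.png

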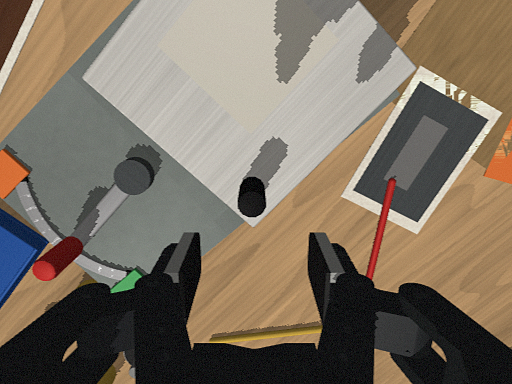

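The knob top shows at about (252,204) against a prediction of (254,203), so the estimate is good. I'll descend and grip.

Emit:
jog_arm --commands '[0,0,0.8,0,0,0,50,0,0,1.6,0,0,0,50,0,0,1.6,0,0,0,50,0,0,1.6,0,0,0,10,0,0,1.6,0,0,0,10,0,0,1.6,0,0,0,10,0,0,1.6,0,0,0,10]' --grip_force 20

```text
time_s: 3.12
eef_pos: [0.4928, -0.0363, 0.1073]
tcp_rot: [-2.891, 1.227, -0.006]
contact_force: [-1.5, 0.7, 7.5]
grip_width: 0.228
finger_force: 20.9
```

```bash
cat > arc.py <<'E'
from h import *
def arc(piv,degs,g,fold=True,cur=None):
    s=robot.state();r=R.from_rotvec(s["tcp_rot"]);x=s["eef_pos"].copy();out=[]
    for a in degs:
        q=R.from_euler("z",a,degrees=True);p=np.r_[piv,x[2]]
        d=q.apply(x-p)+p-x
        o=r.inv().apply(d)/.06
        out+=[round(o[0],2),round(o[1],2),0,0,0,round(-a/6,2) if fold else 0,g]
    print(out)
E
python3 -c "
from arc import *
arc((.630,-.176),list(range(6,94,8))+[94,94,94],10)"
```

```text
[np.float64(0.02), np.float64(0.34), 0, 0, 0, -1.0, 10, np.float64(0.1), np.float64(0.79), 0, 0, 0, -2.33, 10, np.float64(0.25), np.float64(1.22), 0, 0, 0, -3.67, 10, np.float64(0.45), np.float64(1.63), 0, 0, 0, -5.0, 10, np.float64(0.71), np.float64(2.0), 0, 0, 0, -6.33, 10, np.float64(1.02), np.float64(2.34), 0, 0, 0, -7.67, 10, np.float64(1.37), np.float64(2.63), 0, 0, 0, -9.0, 10, np.float64(1.76), np.float64(2.87), 0, 0, 0, -10.33, 10, np.float64(2.17), np.float64(3.05), 0, 0, 0, -11.67, 10, np.float64(2.61), np.float64(3.17), 0, 0, 0, -13.0, 10, np.float64(3.06), np.float64(3.23), 0, 0, 0, -14.33, 10, np.float64(3.52), np.float64(3.23), 0, 0, 0, -15.67, 10, np.float64(3.52), np.float64(3.23), 0, 0, 0, -15.67, 10, np.float64(3.52), np.float64(3.23), 0, 0, 0, -15.67, 10]
```

Emit:
jog_arm --commands '[0.02,0.34,0,0,0,-1.0,10,0.1,0.79,0,0,0,-2.33,10,0.25,1.22,0,0,0,-3.67,10,0.45,1.63,0,0,0,-5.0,10,0.71,2.0,0,0,0,-6.33,10,1.02,2.34,0,0,0,-7.67,10,1.37,2.63,0,0,0,-9.0,10,1.76,2.87,0,0,0,-10.33,10,2.17,3.05,0,0,0,-11.67,10,2.61,3.17,0,0,0,-13.0,10,3.06,3.23,0,0,0,-14.33,10,3.52,3.23,0,0,0,-15.67,10,3.52,3.23,0,0,0,-15.67,10,3.52,3.23,0,0,0,-15.67,10]'

```text
time_s: 4.88
eef_pos: [0.4977, -0.3085, 0.1054]
tcp_rot: [-2.847, -1.281, 0.001]
contact_force: [-9.7, 29.9, 14.9]
grip_width: 0.224
finger_force: 26.6
```

```bash
python3 - <<'E'
from h import *
s=robot.state();d=s["eef_pos"][:2]-[.630,-.176];print(s["eef_pos"],s["contact_force"],np.hypot(*d),np.degrees(np.arctan2(d[1],d[0]))%360,s["joint_positions"])
p=shot("top");cv2.imwrite("pics/t2.png",cv2.resize(p["pixels"][100:260,130:400,::-1],(800,474),interpolation=cv2.INTER_CUBIC))
E
```

```text
[ 0.49767859 -0.30845876  0.10541562] [-9.66837458 29.8550399  14.86577173] 0.1872278783749738 225.0297224172195 [ 0.89089288  0.59042694 -0.51231132  1.81939412  0.3579075   0.84168079
 -0.51949985]
```

View pics/t2.png

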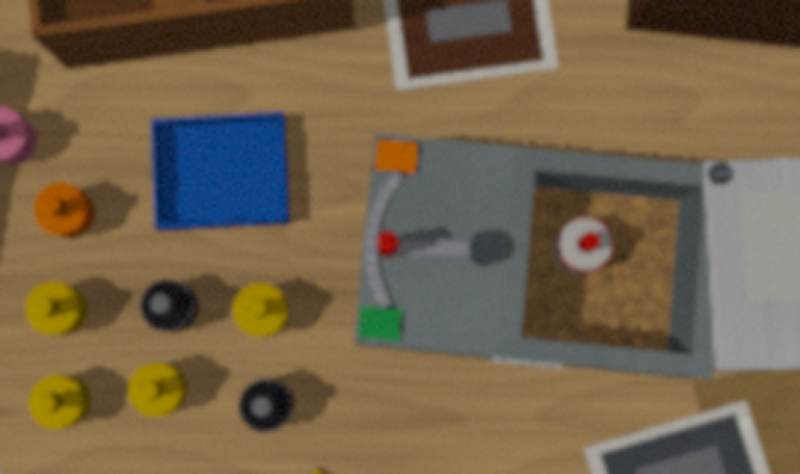

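The cover is on its stop: there's a 30 N reaction and the port is clear. The cartridge, white with a red stem at crop (590,241), stands in the well. I'll release the knob, rise, and measure the cartridge, tray and well.

Emit:
jog_arm --commands '[0,0,0,0,0,0,45,0,0,0,0,0,0,45,0,0,-1,0,0,0,45,0,0,-1.9,0,0,0,45,0,0,-1.9,0,0,0,45,0,0,-1.9,0,0,0,45]'

```text
time_s: 5.68
eef_pos: [0.4979, -0.3237, 0.2192]
tcp_rot: [2.87, 1.276, -0.001]
contact_force: [-0.1, -0.1, -1.1]
grip_width: 0.524
finger_force: 0.0
```

```bash
python3 - <<'E'
from h import *
t=shot("top");s=shot("scene");f=lambda u,v:((u+.5)/2.963+129.5,(v+.5)/2.963+99.5)
print("cart",onz(t,*f(590,241),.072),onz(t,*f(586,244),.046))
print("tray",onz(t,*f(220,171),.022),"tray corners",[onz(t,*f(*q),.022)[:2].round(3).tolist() for q in((152,118),(286,114),(289,220),(157,229))])
print("well",[onz(t,*f(*q),.085)[:2].round(3).tolist() for q in((537,172),(705,187),(692,353),(524,342))])
yt=[b for b in blobs(t,"yellow",200,400)];ys=[b for b in blobs(s,"yellow",60,200)]
for b in yt:
    T=onz(t,*b[:2],.03); print("can",np.round(T,4))
for b in ys: print("S",np.round(onz(s,*b[:2],.03),4),b[2])
for b in blobs(t,"red",5,60)+[None]:
    if b: print("redT",b,onz(t,*b[:2],.068).round(3))
for b in blobs(s,"red",5,60): print("redS",b,onz(s,*b[:2],.068).round(3))
c=(.557,-.088)
print(go((.557,-.10,.2),np.radians(90)))
E
```

```text
cart [ 0.57404878 -0.06628516  0.072     ] [ 0.57455239 -0.06792201  0.046     ]
tray [0.63898636 0.25373374 0.022     ] tray corners [[0.687, 0.316], [0.692, 0.196], [0.596, 0.191], [0.586, 0.309]]
well [[0.63, -0.02], [0.619, -0.159], [0.482, -0.146], [0.489, -0.01]]
can [0.5136 0.3947 0.03  ]
can [0.5151 0.214  0.03  ]
can [0.4445 0.3029 0.03  ]
can [0.4324 0.3884 0.03  ]
can [0.3254 0.0999 0.03  ]
S [0.53   0.7712 0.03  ] 190
S [0.4425 0.3051 0.03  ] 142
S [0.4391 0.3945 0.03  ] 64
S [0.5121 0.3988 0.03  ] 143
S [0.5139 0.215  0.03  ] 177
redT (np.float64(260.3), np.float64(181.6), 38) [0.571 0.104 0.068]
redT (np.float64(328.6), np.float64(181.2), 25) [ 0.574 -0.067  0.068]
redS (np.float64(134.5), np.float64(3.5), 51) [-0.219 -0.202  0.068]
redS (np.float64(161.4), np.float64(145.1), 23) [ 0.413 -0.098  0.068]
redS (np.float64(173.5), np.float64(199.9), 37) [ 0.577 -0.067  0.068]
(array([ 3.42, -1.75,  0.3 ]), array([-0.02, -0.  , -7.  ]))
```

```bash
python3 - <<'E'
from h import *
print(go((.575,-.067,.15),np.radians(90)))
E
```

```text
(array([ 4.04, -1.89,  1.13]), array([-0.02, -0.  , -7.  ]))
```

Emit:
jog_arm --commands '[4.04,-1.89,0.3,0,0,-7,40,4.04,-1.89,0.3,0,0,-7,40,4.04,-1.89,0.3,0,0,-7,40,4.04,-1.89,0.3,0,0,-7,40,4.04,-1.89,0.3,0,0,-7,40,4.04,-1.89,0.3,0,0,-7,40,4.04,-1.89,1.13,0,0,-7,40,4.04,-1.89,1.13,0,0,-7,40,4.04,-1.89,1.13,0,0,-7,40]'

```text
time_s: 6.9
eef_pos: [0.5767, -0.0681, 0.1523]
tcp_rot: [2.223, 2.219, 0.0]
contact_force: [-0.7, 0.2, 0.6]
grip_width: 0.468
finger_force: 0.0
```

```bash
python3 - <<'E'
from h import *
w=shot("wrist");print(robot.state()["eef_pos"],robot.state()["tcp_rot"],proj(w,(.575,-.067,.072)),blobs(w,"red",40,20000))
for b in blobs(w,"red",100,20000):print(onz(w,*b[:2],.06))
E
```

```text
[ 0.57718832 -0.06778678  0.15293395] [2.22161720e+00 2.21883732e+00 1.50784705e-03] (np.float64(249.6930990086358), np.float64(193.30848687552256)) [(np.float64(253.6), np.float64(168.8), 221), (np.float64(249.3), np.float64(189.5), 504), (np.float64(19.0), np.float64(211.1), 487)]
[ 0.57778527 -0.05215677  0.06      ]
[ 0.57456349 -0.06788464  0.06      ]
[ 0.40070554 -0.08452064  0.06      ]
```

Emit:
jog_arm --commands '[0,0,0.8,0,0,0,38,0,0,1.7,0,0,0,38,0,0,1.7,0,0,0,38,0,0,1.7,0,0,0,5,0,0,1.7,0,0,0,5,0,0,1.7,0,0,0,5,0,0,1.7,0,0,0,5,0,0,0.8,0,0,0,5,0,0,-0.4,0,0,0,5,0,0,-0.4,0,0,0,5,0,0,-0.4,0,0,0,5]' --grip_force 40

```text
time_s: 8.32
eef_pos: [0.5762, -0.0672, 0.1756]
tcp_rot: [2.221, 2.221, -0.0]
contact_force: [-0.6, -0.0, -2.1]
grip_width: 0.172
finger_force: 39.9
```

```bash
python3 - <<'E'
from h import *
print(go((.640,.253,.18)),go((.640,.253,.046)))
E
```

```text
[ 5.34  1.06 -0.08] [5.34 1.06 2.16]
```

Emit:
jog_arm --commands '[0.5,0.1,-0.5,0,0,0,5,5.34,1.06,-0.5,0,0,0,5,5.34,1.06,-0.5,0,0,0,5,5.34,1.06,-0.5,0,0,0,5,5.34,1.06,-0.5,0,0,0,5,5.34,1.06,-0.5,0,0,0,5,5.34,1.06,-0.5,0,0,0,5,5.34,1.06,0.4,0,0,0,5,5.34,1.06,1.3,0,0,0,5,5.34,1.06,1.8,0,0,0,5,5.34,1.06,2.12,0,0,0,5,5.34,1.06,2.12,0,0,0,5,5.34,1.06,2.12,0,0,0,5]'

```text
time_s: 9.95
eef_pos: [0.6403, 0.2534, 0.0485]
tcp_rot: [2.221, 2.221, 0.001]
contact_force: [-0.1, -0.3, -0.3]
grip_width: 0.169
finger_force: 41.3
```

Emit:
jog_arm --commands '[0,0,0.06,0,0,0,5,0,0,0.06,0,0,0,5,0,0,0.06,0,0,0,36,0,0,0.06,0,0,0,36,0,0,0.06,0,0,0,36,0,0,-1.2,0,0,0,40,0,0,-1.2,0,0,0,40,-0.64,-2.1,-1.2,0,0,0,40,-0.64,-2.1,-1.2,0,0,0,40,-0.64,-2.1,-1.2,0,0,0,40,-0.64,-2.1,-1.2,0,0,0,40]'

```text
time_s: 11.32
eef_pos: [0.5145, 0.2152, 0.1208]
tcp_rot: [2.22, 2.221, 0.002]
contact_force: [0.5, 0.3, 0.7]
grip_width: 0.465
finger_force: 0.0
```

```bash
cat > chk.py <<'E'
from h import *
w=shot("wrist");t=shot("top");e=robot.state();print(e["time_s"],e["eef_pos"].round(4))
h=cv2.cvtColor(w["pixels"],cv2.COLOR_RGB2HSV)
for b in blobs(w,"yellow",400,20000):print("W",b,onz(w,*b[:2],.036).round(3))
for b in blobs(t,"yellow",100,450):print("T",b,onz(t,*b[:2],.03).round(3))
cv2.imwrite("pics/w.png",w["pixels"][:,:,::-1])
cv2.imwrite("pics/t.png",cv2.resize(t["pixels"][100:260,130:400,::-1],(800,474),interpolation=cv2.INTER_CUBIC))
E
python3 chk.py
```

```text
11.425 [0.5156 0.2157 0.1207]
W (np.float64(145.4), np.float64(61.1), 4310) [0.446 0.304 0.036]
W (np.float64(252.2), np.float64(190.4), 3166) [0.515 0.217 0.036]
W (np.float64(48.6), np.float64(290.2), 1002) [0.354 0.135 0.036]
T (np.float64(144.7), np.float64(205.2), 175) [0.51  0.404 0.03 ]
T (np.float64(149.2), np.float64(235.1), 315) [0.432 0.389 0.03 ]
T (np.float64(179.1), np.float64(234.7), 123) [0.435 0.311 0.03 ]
```

View pics/w.png

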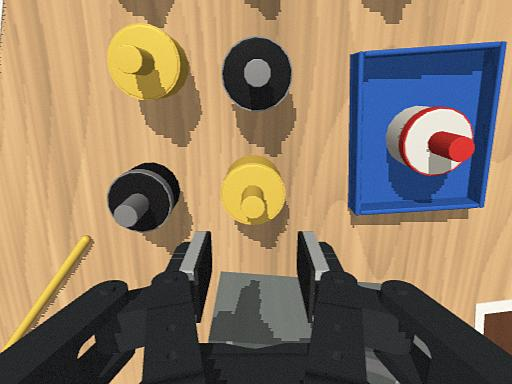

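The cartridge stands upright in the tray at about (430,140), and the yellow can at (252,190) is centred under the gripper. I'll grip it.

Emit:
jog_arm --commands '[0,0,0.8,0,0,0,38,0,0,1.33,0,0,0,38,0,0,1.33,0,0,0,38,0,0,1.33,0,0,0,5,0,0,1.33,0,0,0,5,0,0,1.33,0,0,0,5,0,0,1.33,0,0,0,5,0,0,0.4,0,0,0,5,0,0,-0.6,0,0,0,5,0,0,-1.4,0,0,0,5,-5.5,0.1,-1.4,0,0,0,5,-5.5,0.1,-1.4,0,0,0,5,-5.5,0.1,-1.4,0,0,0,5,-5.5,0.1,-1.4,0,0,0,5,-5.5,0.1,-1.4,0,0,0,5,-5.5,0.1,-1.4,0,0,0,5,-5.5,0.1,-1.4,0,0,0,5]'

```text
time_s: 13.55
eef_pos: [0.5197, -0.1156, 0.2041]
tcp_rot: [-2.223, -2.219, 0.0]
contact_force: [0.7, 1.1, -1.9]
grip_width: 0.171
finger_force: 39.5
```

```bash
python3 chk.py; python3 - <<'E'
from h import *
w=shot("wrist");c,s=np.cos(.08),-np.sin(.08);im=w["pixels"][:,:,::-1].copy()
for z,col in((.085,(0,0,255)),(.01,(255,0,255))):
    q=[proj(w,(.556+c*x-s*y,-.087+s*x+c*y,z)) for x,y in((.07,.07),(.07,-.07),(-.07,-.07),(-.07,.07))]
    cv2.polylines(im,[np.int32(np.round(q))],True,col,1)
cv2.imwrite("pics/w3.png",im)
E
```

```text
13.65 [ 0.52   -0.1126  0.2044]
W (np.float64(253.0), np.float64(230.1), 4580) [ 0.52  -0.182  0.036]
T (np.float64(357.6), np.float64(200.5), 239) [ 0.529 -0.148  0.03 ]
T (np.float64(148.1), np.float64(203.7), 304) [0.514 0.395 0.03 ]
T (np.float64(182.4), np.float64(231.0), 298) [0.444 0.303 0.03 ]
T (np.float64(149.3), np.float64(235.1), 308) [0.432 0.388 0.03 ]
T (np.float64(260.7), np.float64(279.6), 225) [0.325 0.099 0.03 ]
```

View pics/w3.png

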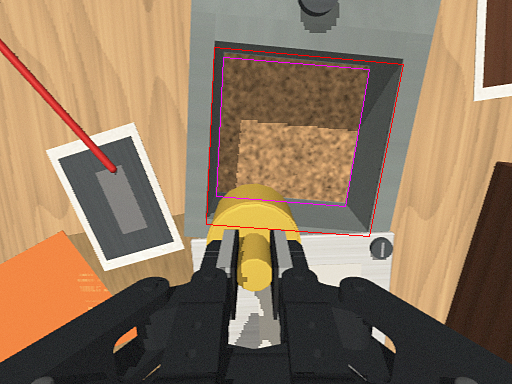

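The projected well outline matches the picture. I'll lower the can, release it, and go on to the next can.

Emit:
jog_arm --commands '[0,0,1.0,0,0,0,5,0,0,1.9,0,0,0,5,0,0,2.4,0,0,0,5,0,0,2.57,0,0,0,5,0,0,2.57,0,0,0,5,0,0,2.57,0,0,0,28,0,0,2.57,0,0,0,28,0,0,2.57,0,0,0,28,0,0,1.6,0,0,0,28,0,0,0.6,0,0,0,28,0,0,0,0,0,0,40,8.5,-0.1,0,0,0,0,40,8.5,-0.1,0,0,0,0,40,8.5,-0.1,0,0,0,0,40,8.5,-0.1,0,0,0,0,40,8.5,-0.1,0,0,0,0,40,8.5,-0.1,0,0,0,0,40,8.5,-0.1,0,0,0,0,40,8.5,-0.1,1.4,0,0,0,40,8.5,-0.1,1.4,0,0,0,40]'

```text
time_s: 16.2
eef_pos: [0.513, 0.3971, 0.1188]
tcp_rot: [-2.219, -2.223, 0.0]
contact_force: [0.1, -0.8, -0.2]
grip_width: 0.469
finger_force: 0.0
```

```bash
python3 chk.py
```

```text
16.3 [0.5097 0.3975 0.1157]
W (np.float64(253.2), np.float64(189.4), 2688) [0.514 0.4   0.036]
W (np.float64(144.5), np.float64(196.7), 2897) [0.436 0.395 0.036]
T (np.float64(149.8), np.float64(201.5), 207) [0.519 0.391 0.03 ]
T (np.float64(345.1), np.float64(203.4), 322) [ 0.521 -0.116  0.03 ]
```

View pics/t.png

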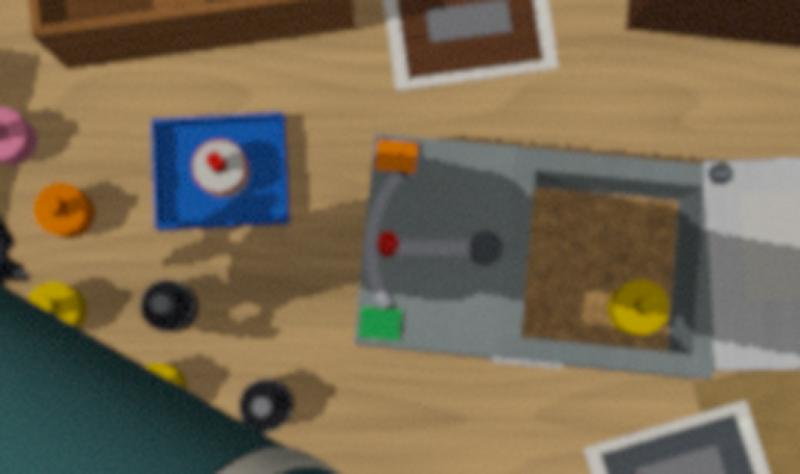

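The first can stands in the well at crop (640,306). I'll grip the second one.

Emit:
jog_arm --commands '[0,0,0.8,0,0,0,38,0,0,1.3,0,0,0,38,0,0,1.3,0,0,0,38,0,0,1.3,0,0,0,5,0,0,1.3,0,0,0,5,0,0,1.3,0,0,0,5,0,0,1.3,0,0,0,5,0,0,0.4,0,0,0,5,0,0,-0.6,0,0,0,5,0,0,-1.7,0,0,0,5,-8.65,1.22,-1.7,0,0,0,5,-8.65,1.22,-1.7,0,0,0,5,-8.65,1.22,-1.7,0,0,0,5,-8.65,1.22,-1.7,0,0,0,5,-8.65,1.22,-1.7,0,0,0,5,-8.65,1.22,-1.7,0,0,0,5,-8.65,1.22,-1.7,0,0,0,5,-8.65,1.22,-1.7,0,0,0,5,-8.65,1.22,-1.7,0,0,0,5,-8.65,1.22,-1.7,0,0,0,5]'

```text
time_s: 18.8
eef_pos: [0.5868, -0.1265, 0.2218]
tcp_rot: [-2.226, -2.217, 0.001]
contact_force: [0.3, 1.5, -1.1]
grip_width: 0.164
finger_force: 39.5
```

```bash
python3 chk.py; python3 -c "
from h import *
print(go((.5863,-.1225,.051),np.pi/2))"
```

```text
18.9 [ 0.5869 -0.1223  0.2223]
W (np.float64(186.7), np.float64(151.1), 1731) [ 0.521 -0.115  0.036]
W (np.float64(252.3), np.float64(222.9), 4846) [ 0.586 -0.192  0.036]
T (np.float64(364.0), np.float64(168.6), 301) [ 0.613 -0.166  0.03 ]
T (np.float64(345.2), np.float64(203.3), 327) [ 0.522 -0.116  0.03 ]
T (np.float64(182.3), np.float64(231.0), 299) [0.444 0.303 0.03 ]
T (np.float64(149.3), np.float64(235.2), 310) [0.432 0.388 0.03 ]
T (np.float64(260.8), np.float64(279.6), 223) [0.325 0.099 0.03 ]
(array([-0.01, -0.01,  2.86]), array([-0.  , -0.01,  0.02]))
```

Emit:
jog_arm --commands '[0,0,1.0,0,0,0,5,0,0,2.0,0,0,0,5,0,0,2.65,0,0,0,5,0,0,2.86,0,0,0,5,0,0,2.86,0,0,0,5,0,0,2.86,0,0,0,28,0,0,2.86,0,0,0,28,0,0,2.86,0,0,0,28,0,0,1.9,0,0,0,28,0,0,0.9,0,0,0,28,0,0,0.2,0,0,0,40,7.1,-2.38,0.2,0,0,0,40,7.1,-2.38,0.2,0,0,0,40,7.1,-2.38,0.2,0,0,0,40,7.1,-2.38,0.2,0,0,0,40,7.1,-2.38,0.2,0,0,0,40,7.1,-2.38,0.2,0,0,0,40,7.1,-2.38,0.2,0,0,0,40,7.1,-2.38,1.7,0,0,0,40,7.1,-2.38,1.7,0,0,0,40]'

```text
time_s: 21.4
eef_pos: [0.4423, 0.3026, 0.1178]
tcp_rot: [-2.217, -2.224, 0.005]
contact_force: [0.8, -0.6, -0.5]
grip_width: 0.47
finger_force: 0.0
```

```bash
python3 chk.py; python3 -c "
from h import *
print(go((.444,.303,.041),np.pi/2))"
```

```text
21.5 [0.4419 0.3016 0.1174]
W (np.float64(237.0), np.float64(60.8), 4049) [0.432 0.391 0.036]
W (np.float64(254.7), np.float64(187.5), 2710) [0.444 0.307 0.036]
T (np.float64(347.1), np.float64(177.6), 324) [ 0.589 -0.122  0.03 ]
T (np.float64(345.3), np.float64(203.3), 313) [ 0.522 -0.117  0.03 ]
T (np.float64(183.9), np.float64(230.8), 250) [0.445 0.299 0.03 ]
T (np.float64(260.4), np.float64(279.4), 228) [0.325 0.1   0.03 ]
(array([0.03, 0.04, 1.27]), array([-0.05,  0.03,  0.02]))
```

Emit:
jog_arm --commands '[0.03,0.03,0.8,0,0,0,38,0.03,0.03,1.28,0,0,0,38,0.03,0.03,1.28,0,0,0,38,0.03,0.03,1.28,0,0,0,5,0.03,0.03,1.28,0,0,0,5,0.03,0.03,1.28,0,0,0,5,0.03,0.03,1.28,0,0,0,5,0,0,0.4,0,0,0,5,0,0,-0.6,0,0,0,5,0,0,-1.7,0,0,0,5,-5.9,1.38,-1.7,0,0,0,5,-5.9,1.38,-1.7,0,0,0,5,-5.9,1.38,-1.7,0,0,0,5,-5.9,1.38,-1.7,0,0,0,5,-5.9,1.38,-1.7,0,0,0,5,-5.9,1.38,-1.7,0,0,0,5,-5.9,1.38,-1.7,0,0,0,5,-5.9,1.38,-1.7,0,0,0,5]'

```text
time_s: 23.75
eef_pos: [0.5267, -0.0512, 0.2222]
tcp_rot: [-2.22, -2.222, -0.0]
contact_force: [-0.1, 0.7, -1.2]
grip_width: 0.167
finger_force: 39.5
```

```bash
python3 chk.py; python3 -c "
from h import *
print(go((.5257,-.0515,.051),np.pi/2))"
```

```text
23.85 [ 0.5268 -0.0501  0.2224]
W (np.float64(24.2), np.float64(36.7), 660) [0.318 0.066 0.036]
W (np.float64(265.5), np.float64(225.5), 5942) [ 0.54  -0.12   0.036]
T (np.float64(327.9), np.float64(197.6), 201) [ 0.536 -0.072  0.03 ]
T (np.float64(149.3), np.float64(235.2), 316) [0.432 0.388 0.03 ]
T (np.float64(260.6), np.float64(279.5), 224) [0.325 0.099 0.03 ]
(array([-0.02, -0.02,  2.86]), array([-0.  , -0.  ,  0.03]))
```

Emit:
jog_arm --commands '[0,0,1.0,0,0,0,5,0,0,2.0,0,0,0,5,0,0,2.65,0,0,0,5,0,0,2.86,0,0,0,5,0,0,2.86,0,0,0,5,0,0,2.86,0,0,0,28,0,0,2.86,0,0,0,28,0,0,2.86,0,0,0,28,0,0,1.9,0,0,0,28,0,0,0.9,0,0,0,28,0,0,0.2,0,0,0,40,7.35,-1.57,0.2,0,0,0,40,7.35,-1.57,0.2,0,0,0,40,7.35,-1.57,0.2,0,0,0,40,7.35,-1.57,0.2,0,0,0,40,7.35,-1.57,0.2,0,0,0,40,7.35,-1.57,0.2,0,0,0,40,7.35,-1.57,0.2,0,0,0,40,7.35,-1.57,1.7,0,0,0,40,7.35,-1.57,1.7,0,0,0,40]'

```text
time_s: 26.35
eef_pos: [0.4309, 0.3893, 0.1175]
tcp_rot: [-2.218, -2.224, 0.005]
contact_force: [1.4, 0.4, -0.1]
grip_width: 0.469
finger_force: 0.0
```

```bash
python3 chk.py; python3 -c "
from h import *
print(go((.432,.39,.041),np.pi/2))"
```

```text
26.45 [0.4307 0.3881 0.117 ]
W (np.float64(254.4), np.float64(188.3), 2405) [0.432 0.394 0.036]
T (np.float64(346.9), np.float64(177.6), 320) [ 0.589 -0.121  0.03 ]
T (np.float64(320.6), np.float64(200.0), 299) [ 0.529 -0.053  0.03 ]
T (np.float64(345.2), np.float64(203.2), 318) [ 0.522 -0.116  0.03 ]
T (np.float64(149.3), np.float64(235.1), 313) [0.432 0.388 0.03 ]
T (np.float64(260.5), np.float64(279.3), 227) [0.325 0.1   0.03 ]
(array([0.04, 0.03, 1.27]), array([-0.05,  0.04,  0.02]))
```

View pics/t.png

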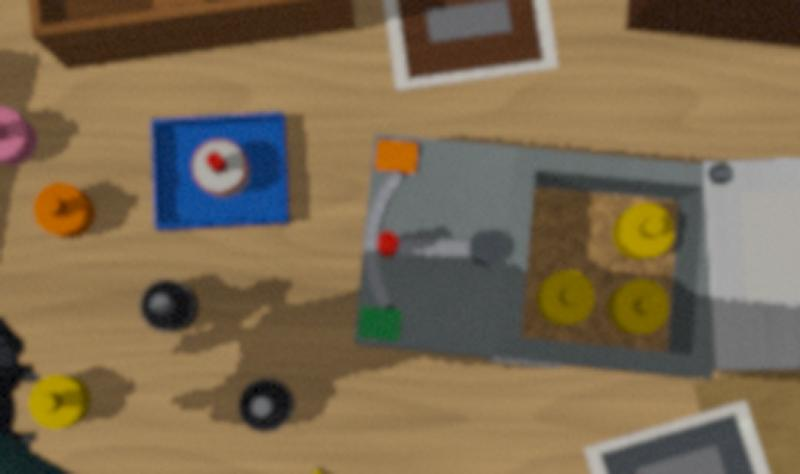

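Three cans stand in the well. I'll take the last one, at crop (58,402).

Emit:
jog_arm --commands '[0.02,0.02,0.8,0,0,0,38,0.02,0.02,1.27,0,0,0,38,0.02,0.02,1.27,0,0,0,38,0.02,0.02,1.27,0,0,0,5,0.02,0.02,1.27,0,0,0,5,0.02,0.02,1.27,0,0,0,5,0.02,0.02,1.27,0,0,0,5,0,0,0.4,0,0,0,5,0,0,-0.6,0,0,0,5,0,0,-1.7,0,0,0,5,-7.43,2.68,-1.7,0,0,0,5,-7.43,2.68,-1.7,0,0,0,5,-7.43,2.68,-1.7,0,0,0,5,-7.43,2.68,-1.7,0,0,0,5,-7.43,2.68,-1.7,0,0,0,5,-7.43,2.68,-1.7,0,0,0,5,-7.43,2.68,-1.7,0,0,0,5,-7.43,2.68,-1.7,0,0,0,5,-7.43,2.68,-1.7,0,0,0,5]'

```text
time_s: 28.82
eef_pos: [0.5941, -0.061, 0.2217]
tcp_rot: [2.228, 2.214, -0.002]
contact_force: [-0.2, 0.3, -0.1]
grip_width: 0.162
finger_force: 39.3
```

```bash
python3 chk.py; python3 -c "
from h import *
print(go((.5915,-.0567,.051),np.pi/2))"
```

```text
28.925 [ 0.5934 -0.0561  0.2222]
W (np.float64(187.2), np.float64(154.0), 1664) [ 0.528 -0.052  0.036]
W (np.float64(251.6), np.float64(225.1), 4669) [ 0.592 -0.129  0.036]
W (np.float64(184.4), np.float64(211.9), 1628) [ 0.522 -0.114  0.036]
T (np.float64(332.5), np.float64(168.3), 252) [ 0.613 -0.084  0.03 ]
T (np.float64(320.7), np.float64(200.0), 309) [ 0.529 -0.053  0.03 ]
T (np.float64(345.2), np.float64(203.3), 323) [ 0.522 -0.116  0.03 ]
T (np.float64(260.5), np.float64(279.4), 226) [0.325 0.1   0.03 ]
(array([-0.01, -0.03,  2.85]), array([-0.  , -0.01,  0.  ]))
```

Emit:
jog_arm --commands '[0,-0.02,1.0,0,0,0,5,0,-0.02,2.0,0,0,0,5,0,-0.02,2.65,0,0,0,5,0,-0.02,2.86,0,0,0,5,0,-0.02,2.86,0,0,0,5,0,-0.02,2.86,0,0,0,28,0,-0.02,2.86,0,0,0,28,0,-0.02,2.86,0,0,0,28,0,0,1.9,0,0,0,28,0,0,0.9,0,0,0,28,0,0,0.2,0,0,0,45,-4.2,-1.58,0.2,0,0,7,45,-4.2,-1.58,0.2,0,0,7,45,-4.2,-1.58,0.2,0,0,7,45,-4.2,-1.58,0.2,0,0,7,45,-4.2,-1.58,0.2,0,0,7,45,-4.2,-1.58,0.2,0,0,7,45,-4.2,-1.58,0.2,0,0,7,45]'

```text
time_s: 31.18
eef_pos: [0.5002, -0.306, 0.2104]
tcp_rot: [-2.866, -1.284, -0.002]
contact_force: [0.7, 1.3, -0.4]
grip_width: 0.527
finger_force: 0.0
```

```bash
python3 chk.py; python3 - <<'E'
from h import *
w=cv2.imread("pics/w.png");t=cv2.imread("pics/t.png")
o=np.zeros((600,800,3),np.uint8);o[:288,:384]=cv2.resize(w,(384,288));o[290:,:523]=cv2.resize(t,(523,310))
cv2.imwrite("pics/c.png",o)
p=shot("wrist");print([proj(p,(.498,-.31,z)) for z in(.133,.093)])
E
```

```text
31.275 [ 0.5003 -0.3061  0.2104]
T (np.float64(322.1), np.float64(175.7), 310) [ 0.593 -0.057  0.03 ]
T (np.float64(346.9), np.float64(177.6), 322) [ 0.589 -0.121  0.03 ]
T (np.float64(320.7), np.float64(200.1), 307) [ 0.529 -0.053  0.03 ]
T (np.float64(345.1), np.float64(203.2), 325) [ 0.522 -0.116  0.03 ]
T (np.float64(260.7), np.float64(279.5), 219) [0.325 0.099 0.03 ]
[(np.float64(253.62404040253597), np.float64(203.50182028417927)), (np.float64(253.6600273964686), np.float64(187.20825448808122))]
```

View pics/c.png

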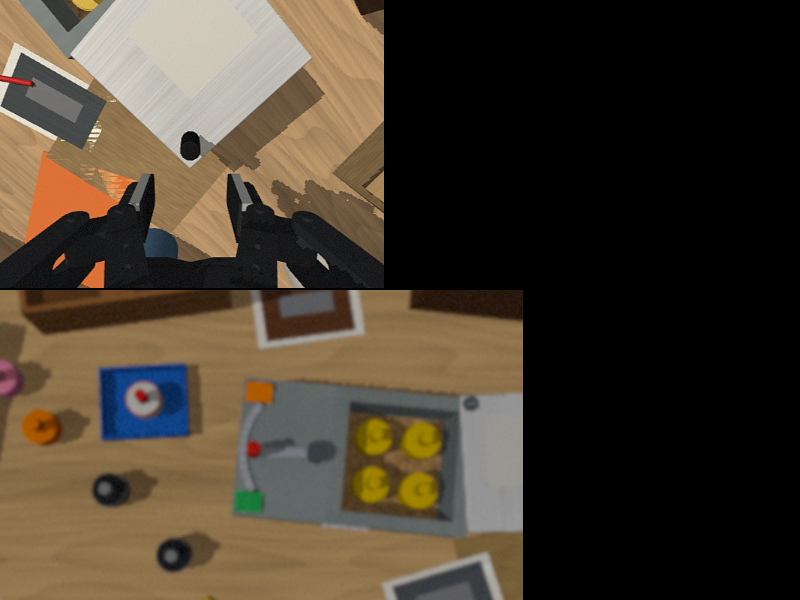

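All four cans stand upright in the well, the cartridge is in the tray, and the knob top at (253,205) is as predicted. I'll grip the knob.

Emit:
jog_arm --commands '[0,0,0.8,0,0,0,45,0,0,1.73,0,0,0,45,0,0,1.73,0,0,0,45,0,0,1.73,0,0,0,10,0,0,1.73,0,0,0,10,0,0,1.73,0,0,0,10,0,0,1.73,0,0,0,10]' --grip_force 20

```text
time_s: 32.2
eef_pos: [0.4991, -0.3068, 0.1088]
tcp_rot: [-2.868, -1.279, 0.0]
contact_force: [-4.5, 5.4, 2.1]
grip_width: 0.227
finger_force: 19.8
```

```bash
python3 chk.py; python3 -c "
from arc import *
s=robot.state();d=s['eef_pos'][:2]-[.63,-.176];print(d,np.hypot(*d),np.degrees(np.arctan2(d[1],d[0]))%360,s['contact_force'],s['grip_width'])
arc((.630,-.176),[-6,-14,-22,-30,-38,-46,-54,-62,-70,-78,-86,-92,-96,-98,-98,-98],10)"
```

```text
32.3 [ 0.4991 -0.3068  0.1088]
T (np.float64(322.2), np.float64(175.7), 308) [ 0.593 -0.057  0.03 ]
T (np.float64(346.9), np.float64(177.6), 322) [ 0.589 -0.121  0.03 ]
T (np.float64(320.7), np.float64(200.0), 309) [ 0.529 -0.053  0.03 ]
T (np.float64(345.1), np.float64(203.3), 323) [ 0.522 -0.116  0.03 ]
T (np.float64(260.2), np.float64(279.1), 220) [0.326 0.1   0.03 ]
[-0.13087084 -0.13075743] 0.18499914143301183 224.97516225207406 [-4.65051197  5.04755017  1.92331456] 0.22434261579435752
[np.float64(0.03), np.float64(-0.32), 0, 0, 0, 1.0, 10, np.float64(0.13), np.float64(-0.74), 0, 0, 0, 2.33, 10, np.float64(0.29), np.float64(-1.14), 0, 0, 0, 3.67, 10, np.float64(0.5), np.float64(-1.52), 0, 0, 0, 5.0, 10, np.float64(0.76), np.float64(-1.86), 0, 0, 0, 6.33, 10, np.float64(1.06), np.float64(-2.16), 0, 0, 0, 7.67, 10, np.float64(1.4), np.float64(-2.42), 0, 0, 0, 9.0, 10, np.float64(1.78), np.float64(-2.63), 0, 0, 0, 10.33, 10, np.float64(2.18), np.float64(-2.78), 0, 0, 0, 11.67, 10, np.float64(2.6), np.float64(-2.88), 0, 0, 0, 13.0, 10, np.float64(3.03), np.float64(-2.92), 0, 0, 0, 14.33, 10, np.float64(3.35), np.float64(-2.9), 0, 0, 0, 15.33, 10, np.float64(3.57), np.float64(-2.88), 0, 0, 0, 16.0, 10, np.float64(3.67), np.float64(-2.86), 0, 0, 0, 16.33, 10, np.float64(3.67), np.float64(-2.86), 0, 0, 0, 16.33, 10, np.float64(3.67), np.float64(-2.86), 0, 0, 0, 16.33, 10]
```

Emit:
jog_arm --commands '[0.03,-0.32,0,0,0,1.0,10,0.13,-0.74,0,0,0,2.33,10,0.29,-1.14,0,0,0,3.67,10,0.5,-1.52,0,0,0,5.0,10,0.76,-1.86,0,0,0,6.33,10,1.06,-2.16,0,0,0,7.67,10,1.4,-2.42,0,0,0,9.0,10,1.78,-2.63,0,0,0,10.33,10,2.18,-2.78,0,0,0,11.67,10,2.6,-2.88,0,0,0,13.0,10,3.03,-2.92,0,0,0,14.33,10,3.35,-2.9,0,0,0,15.33,10,3.57,-2.88,0,0,0,16.0,10,3.67,-2.86,0,0,0,16.33,10,3.67,-2.86,0,0,0,16.33,10,3.67,-2.86,0,0,0,16.33,10]'

```text
time_s: 34.3
eef_pos: [0.5086, -0.0277, 0.1066]
tcp_rot: [2.842, -1.32, -0.03]
contact_force: [-27.1, 4.7, 14.7]
grip_width: 0.232
finger_force: 24.5
```

```bash
python3 - <<'E'
from h import *
s=robot.state();d=s['eef_pos'][:2]-[.63,-.176];print(d,np.hypot(*d),np.degrees(np.arctan2(d[1],d[0]))%360,s['contact_force'],s['joint_positions'],R.from_rotvec(s["tcp_rot"]).as_matrix()[:,:2])
E
```

```text
[-0.12144773  0.14826569] 0.1916566364152617 129.32166759594097 [-27.06809742   4.70601727  14.67588831] [ 0.19112425  0.43532321 -0.24538711  2.01254416  0.15193208  0.73216307
 -2.58808521] [[ 0.6449978  -0.76389349]
 [-0.76405535 -0.64515043]
 [-0.01404447  0.01573729]]
```

Emit:
jog_arm --commands '[0,0,0,0,0,0,45,0,0,0,0,0,0,45,0,0,-0.8,0,0,0,45,0,0,-1.75,0,0,0,45,0,0,-1.75,0,0,0,45,0,0,-1.75,0,0,0,45]'

```text
time_s: 35.05
eef_pos: [0.5192, -0.0302, 0.2121]
tcp_rot: [-2.847, 1.326, -0.003]
contact_force: [-0.3, -0.4, -0.6]
grip_width: 0.531
finger_force: 0.0
```

```bash
python3 - <<'E'
from h import *
t=shot("top");s=shot("scene")
gt=[b for b in blobs(t,"red",5,60)];gs=[b for b in blobs(s,"red",5,90)]
for b in gt: print("T",b,onz(t,*b[:2],.13).round(4))
for b in gs: print("S",b,onz(s,*b[:2],.116).round(4))
print(robot.state()["eef_pos"],go((.565,.104,.21),np.pi/2))
cv2.imwrite("pics/s4.png",cv2.resize(s["pixels"][120:260,100:360,::-1],(800,431),interpolation=cv2.INTER_CUBIC))
E
```

```text
T (np.float64(202.5), np.float64(154.1), 22) [0.6269 0.2403 0.13  ]
T (np.float64(260.3), np.float64(181.7), 38) [0.5634 0.1038 0.13  ]
S (np.float64(200.6), np.float64(118.6), 7) [0.3779 0.0084 0.116 ]
S (np.float64(173.7), np.float64(136.9), 21) [ 0.4294 -0.0584  0.116 ]
S (np.float64(161.4), np.float64(145.2), 20) [ 0.4516 -0.0874  0.116 ]
S (np.float64(245.6), np.float64(176.3), 73) [0.562  0.1025 0.116 ]
S (np.float64(489.1), np.float64(203.0), 7) [0.6893 0.6169 0.116 ]
S (np.float64(313.6), np.float64(212.6), 33) [0.6694 0.2361 0.116 ]
[ 0.5182063  -0.03012455  0.21058538] (array([-1.21, -2.04,  0.01]), array([-1.000e-02,  2.000e-02, -2.332e+01]))
```

View pics/s4.png

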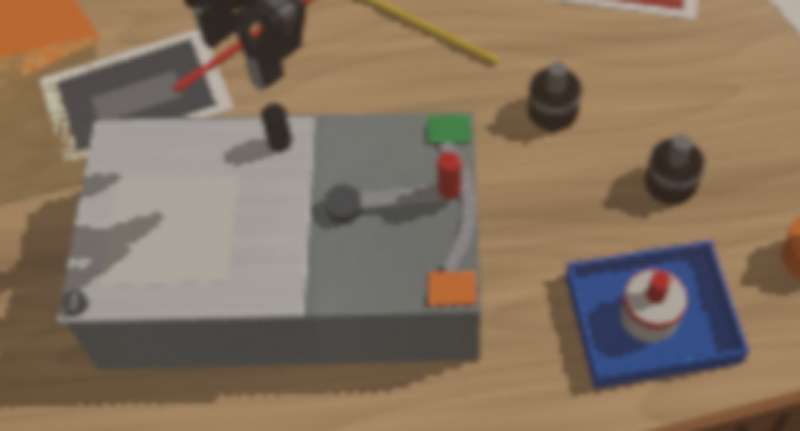

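The cover is shut and aligned with the box edges. I'll go to the lever grip, red at crop (449,175).

Emit:
jog_arm --commands '[-1.2,-2.02,0,0,0,-23.3,50,-1.2,-2.02,0,0,0,-23.3,50,-1.2,-2.02,0,0,0,-23.3,50,-1.2,-2.02,0,0,0,-23.3,50,-1.2,-2.02,0,0,0,-23.3,50,-1.2,-2.02,0,0,0,-23.3,50,-1.2,-2.02,0,0,0,-23.3,50,-1.2,-2.02,0,0,0,-23.3,50,-1.2,-2.02,0,0,0,-23.3,50,-1.2,-2.02,0,0,0,-23.3,50,-1.2,-2.02,0,0,0,-23.3,50,-1.2,-2.02,0,0,0,-23.3,50,-1.2,-2.02,0,0,0,-23.3,50,-1.2,-2.02,0,0,0,-23.3,50,-1.2,-2.02,0,0,0,-23.3,50,-1.2,-2.02,0,0,0,-23.3,50]'

```text
time_s: 37.15
eef_pos: [0.5651, 0.103, 0.2112]
tcp_rot: [-2.226, -2.217, 0.001]
contact_force: [-0.1, 0.0, -0.6]
grip_width: 0.587
finger_force: 0.0
```

```bash
python3 - <<'E'
from h import *
w=shot("wrist")
for b in blobs(w,"red",150,20000): print(b,onz(w,*b[:2],.12).round(4))
print(proj(w,(.564,.103,.12)),go((.564,.103,.105),np.pi/2),robot.state()["joint_positions"][6])
E
```

```text
(np.float64(250.9), np.float64(190.1), 711) [0.5641 0.1032 0.12  ]
(np.float64(30.9), np.float64(269.7), 580) [0.3889 0.0378 0.12  ]
(np.float64(250.73807047529277), np.float64(190.3189242069401)) (array([-0.  , -0.02,  1.77]), array([-0.  ,  0.  , -0.04])) -0.592082226435179
```

Emit:
jog_arm --commands '[0,0,0.8,0,0,0,50,0,0,1.75,0,0,0,50,0,0,1.75,0,0,0,50,0,0,1.75,0,0,0,8,0,0,1.75,0,0,0,8,0,0,1.75,0,0,0,8,0,0,1.75,0,0,0,8]' --grip_force 25

```text
time_s: 38.08
eef_pos: [0.5665, 0.104, 0.109]
tcp_rot: [2.223, 2.217, 0.005]
contact_force: [-1.4, 2.0, 7.3]
grip_width: 0.199
finger_force: 25.5
```

```bash
python3 -c "
from arc import *
arc((.564,.022),[6,12,18,24,30,35,38,41,41,41],8)"
```

```text
[np.float64(-0.0), np.float64(-0.14), 0, 0, 0, -1.0, 8, np.float64(-0.02), np.float64(-0.28), 0, 0, 0, -2.0, 8, np.float64(-0.06), np.float64(-0.42), 0, 0, 0, -3.0, 8, np.float64(-0.1), np.float64(-0.56), 0, 0, 0, -4.0, 8, np.float64(-0.16), np.float64(-0.69), 0, 0, 0, -5.0, 8, np.float64(-0.23), np.float64(-0.79), 0, 0, 0, -5.83, 8, np.float64(-0.27), np.float64(-0.85), 0, 0, 0, -6.33, 8, np.float64(-0.31), np.float64(-0.91), 0, 0, 0, -6.83, 8, np.float64(-0.31), np.float64(-0.91), 0, 0, 0, -6.83, 8, np.float64(-0.31), np.float64(-0.91), 0, 0, 0, -6.83, 8]
```

Emit:
jog_arm --commands '[0,-0.14,0,0,0,-1.0,8,-0.02,-0.28,0,0,0,-2.0,8,-0.06,-0.42,0,0,0,-3.0,8,-0.1,-0.56,0,0,0,-4.0,8,-0.16,-0.69,0,0,0,-5.0,8,-0.23,-0.79,0,0,0,-5.83,8,-0.27,-0.85,0,0,0,-6.33,8,-0.31,-0.93,0,0,0,-6.83,8,-0.31,-0.93,0,0,0,-6.83,8,-0.31,-0.93,0,0,0,-6.83,8]'

```text
time_s: 39.33
eef_pos: [0.5173, 0.0887, 0.1093]
tcp_rot: [1.301, 2.847, 0.026]
contact_force: [19.3, 10.6, -13.3]
grip_width: 0.203
finger_force: 26.0
```

```bash
python3 -c "
from h import *
s=robot.state();d=s['eef_pos'][:2]-[.564,.022];a=np.degrees(np.arctan2(d[1],d[0]));print(s['eef_pos'],np.hypot(*d),a,'lever',np.radians(85.4-a),s['contact_force'])"
```

```text
[0.51726603 0.08866673 0.10930942] 0.0814157041442648 125.03079297512265 lever -0.6916878225921294 [ 19.28165403  10.60977234 -13.33090628]
```

There's a 22 N reaction at about -0.69 rad, so the lever is at its end stop. I'll release and retreat.

Emit:
jog_arm --commands '[0,0,0,0,0,0,45,0,0,0,0,0,0,45,0,0,-0.8,0,0,0,45,0,0,-1.8,0,0,0,45,0,0,-3,0,0,0,45,0,0,-3,0,0,0,45]'

```text
time_s: 40.08
eef_pos: [0.5109, 0.0853, 0.2907]
tcp_rot: [1.305, 2.85, 0.004]
contact_force: [0.2, -0.9, -0.4]
grip_width: 0.527
finger_force: 0.0
```

```bash
python3 - <<'E'
from h import *
s=shot("scene")
for n in (s,):
    for b in blobs(n,"red",30,110): print(b,onz(n,*b[:2],.116).round(4))
print(robot.state()["eef_pos"])
cv2.imwrite("pics/s5.png",cv2.resize(s["pixels"][100:260,90:410,::-1],(800,400),interpolation=cv2.INTER_CUBIC))
E
```

```text
(np.float64(134.5), np.float64(3.5), 53) [-0.1392 -0.1846  0.116 ]
(np.float64(185.2), np.float64(129.1), 66) [ 0.4079 -0.0304  0.116 ]
(np.float64(237.3), np.float64(160.2), 66) [0.5155 0.088  0.116 ]
(np.float64(313.6), np.float64(212.6), 33) [0.6694 0.2361 0.116 ]
[0.51039752 0.08470203 0.28952371]
```

View pics/s5.png

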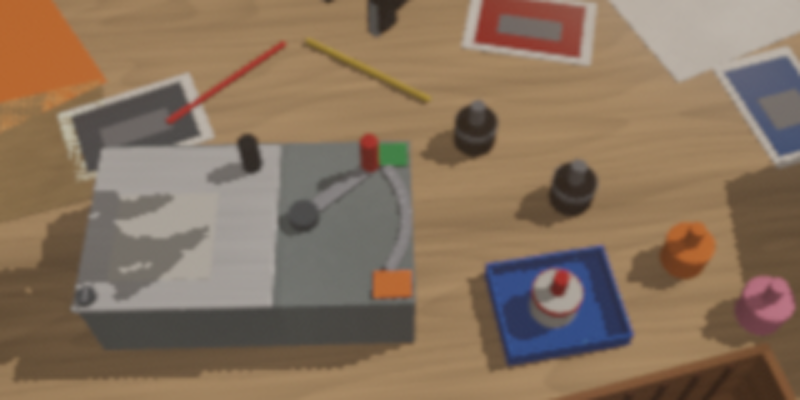

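The lever grip at crop (369,152) sits beside the green tag, the cover is shut, the cartridge is upright in the tray, and no yellow cans are left on the table. I'll hand in.

```bash
python3 -c "
from plant import robot
print(robot.hand_in())"
```

```text
the job is handed in; nothing more can be done
None
```

I handed the job in at about 40 s. The cartridge stands upright in the blue tray, all four yellow cans stand in the box under the fully shut cover, the lever is at its end stop by the green tag, and the black cans were left alone; the hand-in gave no verdict.

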